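Set the rotary specimen stage to the target line and take the reading

TASK

With a fingertip, push the black post round to turn the stage's dial until its index mark lines up end to end with the one long, thick line on the scale ring, then press the button on the small control box all the way down to take the reading and let it come up again. Only push, gently: pinch and lift nothing, keep the wooden specimen in its place on the dial, leave the other things alone, and do not press the button before the dial is set.

Things in the scene. Friction and masses are not known exactly. Their poses are not given: they have to be found in the camera images.
- stage_axis (a point): Point on the turning axis of the rotary specimen stage, at the dial's top face, 24 mm above the table. Stage: fixed dark steel base disc, 204 mm across, 14 mm high; on it a fixed white scale ring (outer diameter 200, inner 146 mm, top 24 mm above the table) around a bare aluminium turning dial (diameter 143 mm, top 24 mm above the table). It stands left or right of the control box.
- index_mark (a point): Outer end of the index mark on the dial: a black radial line 5 mm wide, 29 mm long, from 42 to 71 mm from the axis, diametrically opposite the post. This point lies 72 mm from the axis, 24 mm above the table, and turns with the dial.
- target_line (a point): Inner end of the target line on the white ring, 72 mm from the axis, 24 mm above the table. The line is black, radial, 5 mm wide, 26 mm long (full width of the ring), the only thick one: the 23 other lines, every 15 degrees, are 1.4 mm wide, 9 mm long. Fixed during a run, at any angle round the ring. When the dial is set, index_mark coincides with this point.
- post (a point): Centre of the top of the black finger post on the dial: an upright cylinder 20 mm in diameter, 34 mm tall (from 24 to 58 mm above the table), its centre 56 mm from the axis, opposite the index mark. Push it sideways to turn the dial.
- dial (a joint): Turning angle of the dial in rad, counter-clockwise from above positive; it turns freely either way past a full turn with no stops or detents. Friction (about 0.12 N m, some 2 to 3 N at the post) holds it where it is left.
- specimen: Loose wooden disc, 60 mm in diameter, 12 mm thick, lying on the middle of the dial between three steel locating pins (6 mm diameter, 6 mm tall, 36 mm from the axis). Origin: centre of its underside, 24 mm above the table. It rides along with the dial.
- measure_top (a point): Centre of the top of the round white push button (32 mm in diameter), 56 mm above the table when up. It stands in a grey housing on a fixed grey control box (100 x 75 mm, 34 mm high, with a black display strip).
- measure (a joint): Travel of the button in m: 0 up, 0.006 fully down; sprung, about 5 N fully down, comes up by itself when let go.
- dish: Bystander: shallow clear glass dish, 80 mm across, 18 mm high, loose; origin at the centre of its underside.
- weight: Bystander: brass knobbed weight, 36 mm in diameter, 50 mm high, loose; origin at the centre of its underside.
- beaker: Bystander: blue plastic beaker, 72 mm across, 85 mm high, loose; origin at the centre of its underside.
- pot: Bystander: small white jar with a black cap, 48 mm in diameter, 55 mm high, loose; origin at the centre of its underside.
Not all that is in view belongs to the job. There is more than one size of the part that bears stage_axis; the job needs the middle-sized.

How it is judged:
On the way, in this order (a step that is already met when the one before it is completed fails the run):
1. the dial rests with its index mark on the target line (horizontal distance between index_mark and target_line below 0.004 m and velocity of joint dial between -0.05 and 0.05 rad/s), for 0.2 s.
2. the button is pressed down (value of joint measure above 0.0045 m), for 0.05 s.
At the end, for the whole second after the job is handed in: Index mark within 4 mm (3 degrees) of the target line and dial still; button pressed (over 4.5 mm) after that and up again; specimen flat between its pins, within 12 mm of the axis; each bystander within 30 mm of where it stood (all of step 1 and value of joint measure below 0.0015 m and horizontal distance between specimen and stage_axis below 0.012 m and z of specimen in the frame of stage_axis below 0.004 m and angle between specimen's own z axis and vertical below 0.1 rad and distance of each of dish, weight, beaker, pot from where it was at the start of the episode below 0.03 m); the robot touches nothing.
It fails at once if the button is pressed (beyond 3 mm) while the index mark is off the target line (over 6 mm) (value of joint measure above 0.003 m and horizontal distance between index_mark and target_line above 0.006 m).
It fails at once if the dial or its post is squeezed or pushed roughly (over 30 N) (contact force between the fingers and dial above 30 N).
It fails at once if the specimen is lifted (over 8 mm) or taken off its place (over 15 mm) (z of specimen in the frame of stage_axis above 0.008 m or horizontal distance between specimen and stage_axis above 0.015 m).
It fails at once if a bystander is lifted, carried, knocked over or pushed away (over 30 mm) (distance of any of dish, weight, beaker, pot from where it was at the start of the episode above 0.03 m or height (world z) of any of dish, weight, beaker, pot above 0.015 m or angle between any of dish, weight, beaker, pot's own z axis and vertical above 0.5 rad).
It also fails if it takes over 54 s, if anything falls off the work surface, if the arm or the gripper's body presses on something with over 40 N, if the wrist force passes 120 N, or if a joint passes its speed limit or range.

ROBOT

A 6-joint arm with a two-finger parallel gripper is mounted at the origin on the work surface. World frame = base frame: x ahead of the robot, y to its left, z up, the work surface at z = 0. Lengths are in m, angles in rad, forces in N, time in s.
With the tool pointing down it reaches from about 0.4 to 0.925 m from the base axis. Payload 3.4 kg.
Tool frame: the origin (TCP) lies midway between the tips of the shut fingers; the grasp point (between the pads) lies 19 mm behind it (env.tcp_to_grasp is the distance from the TCP to the grasp point, in m); z points along the fingers, y is the line along which they close (so a half turn about z gives the same grasp; the last joint's range is limited). The gripper opens to 85 mm and grips with 20 to 120 N. Pads are 22 mm wide; open, the fingers measure 114 mm over their backs; the gripper's body (76 mm by 85 mm) begins 54 mm behind the grasp point. The pads swing forward as they close: fully open they stand 13 mm farther back than shut.
Start: joints at [1.173, 0.307, 1.506, -0, 1.328, -0.073], TCP at [0.184, 0.545, 0.231] pointing down, gripper open.
Joint ranges: [-3.12, 3.12], [-1.05, 2.28], [0.14, 2.33], [-1.42, 4.57], [0.1, 2.73], [-2.68, 2.68]. Speed limits (rad/s): [2.57, 2.57, 3.14, 3.14, 3.14, 3.14].

INTERFACE

Orientations are given as a rotation vector (axis times angle).
In Python, from station import env gives the robot as it stands.
- The arm moves only by the tool apply_moves, never from a script. Its argument "targets" is a list of rows, each a list of 5 numbers: the closure, from 0 (fully open) to 1 (shut), then the shift along the tool's x, y, z normalised to -1 to 1, where 1 is 0.3 m, then the turn about the tool's z normalised to -1 to 1, where 1 is pi/2 rad. In form: [[gripper, dx, dy, dz, spin], ...]. A call has 1 to 12 rows; each row shifts and turns the commanded pose from where the row before left it, along the tool's axes as they then stand; what a row does not reach is not made up. A row lasts 1/12 s, in which the tool goes at most 41.7 mm and 7.16 degrees, less where a joint would pass 70% of its speed; a pose out of reach is approached as far as the arm can. A call with a number of a shift or a turn outside -1 to 1 is refused whole. A call with a gripper value outside its range is refused whole. The fingers move at their own pace and stop on an object; the grip force is fixed at half the most. Time passes only in rows, so rows that do not move let the fingers close. It gives the time, the measured TCP pose, the force, the opening and the grip force at its end, in the units of the state.
- env.get_obs(): the state, without advancing time (a new reading comes with each control period).
- env.camera(name): name is "scene" or "top"; returns (picture, depth): 480x640x3 uint8, blue, green, red; 480x640 float32, m along the optical axis (not along the pixel's ray), 0 where there is no reading.
- env.camera_params(name): a dict with "camera_matrix" (3x3 intrinsics, pixels), "R" (3x3) and "t" (3): a world point X has camera coordinates R X + t. Camera axes: x right, y down, z forward; pixel columns grow to the right and rows downward; lengths in m; the calibration is good to about 2 mm. A picture is of the moment at which its call begins. camera_params takes no time and is no camera call.
- env.finish_job(): hands the job in; it is judged then, once.
Trained networks look in the newest picture that a camera, given by its name, has taken for a name from the list of things; names that differ only in an ending like _2 or _b are one class to them, and where a whole thing is asked for, a point or a joint stands for the part that bears it (a point fixed in the world has none). Each returns a list of dicts, best first, with "confidence" (0 to 1); they miss things now and then, are a little off and sometimes report something else, mostly with a low value. They report only what shows in the picture. A call takes as long as a camera call. They do not tell look-alikes from the thing itself.
- env.find_in(camera, target): "position" ([column, row] in pixels, amid what is visible of it).
- env.regions_of(camera, target): "mask" (480x640 bool, what is visible of it) and "position" ([column, row] in pixels, amid what is visible of it).
- env.landmark_of(camera, target): "position" ([column, row] in pixels: a listed point, or the origin of a listed thing).
The state is a dict: "time": time; "joint_positions": joint angles; "qd": joint speeds; "tau": joint torques, N m; "position": TCP position; "tool_rot": TCP orientation; "contact_force": force on the tool from outside, world axes, zero at the start; "wrist_torque": the same for the moment, N m; "finger_gap": opening from 0.0 (shut) to 1.0 (fully open); "gripper_force": force on a finger pad.
Only numpy, scipy, OpenCV 4.12 (cv2) and the standard library are available. Lean on these libraries where they do the work, as an engineer would, in place of code of your own. Each camera call takes 0.05 s, during which the arm holds its last target. There are 200 camera calls.

## Working session

There is one attempt and no reset: what is moved stays moved. The work goes in short steps, Python scripts to look and compute and a tool call to move; the robot and the scene stay as the last step left them, time stands still between calls to the robot, and variables do not carry over. Pictures are saved under pics/ and viewed, at most 10 in all, crops included, and the job is handed in when it is done.

Besides the shell and the picture viewer there is one more tool, called by a JSON object that holds its "fn" and its "kwargs", one argument or row to a line. apply_moves: Moves the arm, as the interface text tells. Scaled input: -1 to 1 covers 0.3 m each way for a shift and pi/2 rad each way for a turn. Its arguments: {"type":"object","properties":{"targets":{"type":"array"}},"required":["targets"]}

```bash
mkdir -p pics
cat > h.py <<'E'
import numpy as np, cv2
from station import env
def w2p(c,X):
    p=env.camera_params(c); q=p["camera_matrix"]@(p["R"]@np.asarray(X,float)+p["t"]); return q[:2]/q[2]
def p2w(c,uv,z):
    p=env.camera_params(c); d=p["R"].T@np.linalg.inv(p["camera_matrix"])@np.array([*uv,1.]); o=-p["R"].T@p["t"]
    return o+d*(z-o[2])/d[2]
E
python3 - <<'E'
from h import *
for c in("top","scene"):
    im,d=env.camera(c); cv2.imwrite(f"pics/{c}0.png",im); np.save(c+"0.npy",d)
    p=env.camera_params(c); print(c,(-p["R"].T@p["t"]).round(3))
    for t,z in dict(stage_axis=.024,index_mark=.024,target_line=.024,post=.058,specimen=.024,measure_top=.056,dish=0,weight=0,beaker=0,pot=0).items():
        for r in env.landmark_of(c,t)[:4]:
            print(t,round(r["confidence"],2),np.round(r["position"]),p2w(c,r["position"],z)[:2].round(3))
o=env.get_obs();print(o["time"],o["position"],o["tool_rot"],o["contact_force"])
E
```

```text
top [0.456 0.078 0.961]
stage_axis 0.74 [221. 355.] [0.27  0.277]
stage_axis 0.69 [470. 226.] [ 0.549 -0.239]
stage_axis 0.62 [434. 343.] [ 0.304 -0.164]
index_mark 0.96 [423. 368.] [ 0.251 -0.141]
index_mark 0.8 [210. 403.] [0.172 0.297]
index_mark 0.64 [469. 260.] [ 0.477 -0.236]
target_line 0.57 [494. 248.] [ 0.503 -0.289]
post 0.84 [443. 326.] [ 0.343 -0.173]
post 0.79 [230. 321.] [0.344 0.255]
post 0.78 [472. 199.] [ 0.6   -0.232]
post 0.4 [467. 262.] [ 0.473 -0.222]
specimen 0.88 [469. 226.] [ 0.549 -0.237]
measure_top 0.48 [324. 237.] [0.517 0.068]
dish 0.66 [470. 128.] [ 0.766 -0.248]
weight 0.64 [336. 126.] [0.765 0.046]
beaker 0.69 [173. 227.] [0.537 0.395]
pot 0.71 [278. 130.] [0.753 0.172]
scene [ 1.181 -0.243  0.61 ]
stage_axis 0.95 [352. 184.] [0.261 0.273]
stage_axis 0.94 [190. 236.] [ 0.306 -0.159]
stage_axis 0.66 [176. 319.] [ 0.551 -0.238]
index_mark 0.8 [169. 293.] [ 0.475 -0.237]
index_mark 0.59 [346. 161.] [0.14  0.322]
target_line 0.76 [143. 313.] [ 0.51  -0.291]
post 0.86 [360. 182.] [0.318 0.265]
post 0.85 [181. 324.] [ 0.603 -0.234]
post 0.65 [185. 237.] [ 0.355 -0.174]
specimen 0.9 [177. 318.] [ 0.55  -0.237]
measure_top 0.66 [321. 249.] [0.517 0.064]
dish 0.72 [206. 426.] [ 0.765 -0.242]
dish 0.2 [168. 293.] [ 0.446 -0.239]
weight 0.82 [374. 360.] [0.767 0.041]
beaker 0.74 [458. 235.] [0.544 0.396]
pot 0.79 [431. 331.] [0.756 0.166]
1.1 [0.18352463 0.54492486 0.23132026] [ 5.07959360e-01  3.10023603e+00 -4.56936404e-05] [0.31300059 0.06790166 0.17134141]
```

View pics/top0.png

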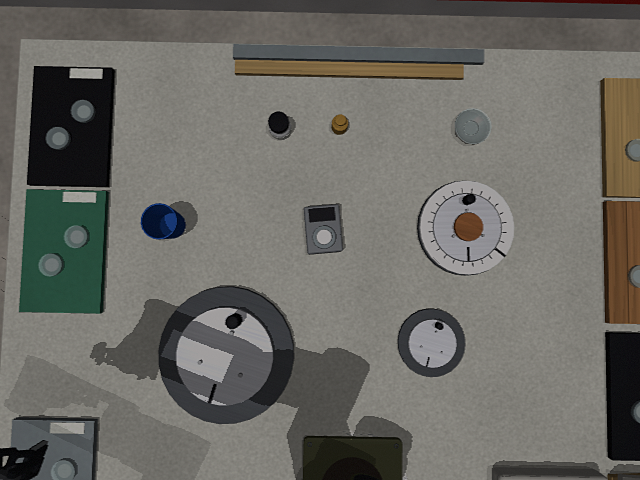

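View pics/scene0.png

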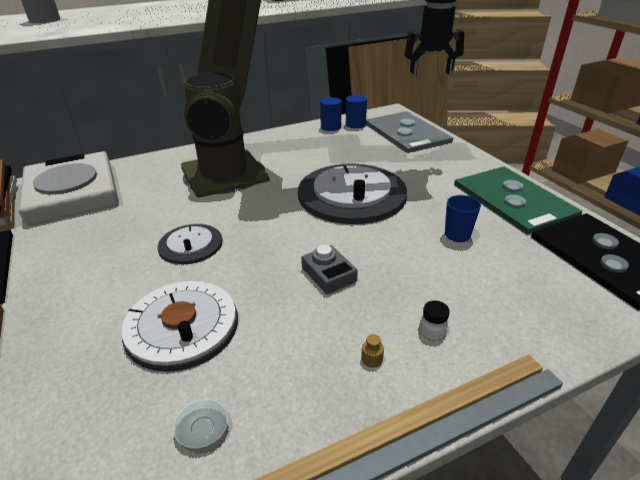

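The top view shows the full-scale stage (white ring and wooden disc) centred at about (468,227). The index mark is at (468,255), the thick line at (502,252) and the post at (469,199). The button is at (324,237). The scene view agrees. Next I'll refine the angles on the rectified plane.

```bash
cat >> h.py <<'E'
def rect(im,c,ctr,z=.024,half=.11,n=440):
    # metric view: u along +x world, v along +y world
    P=np.float32([[0,0],[n,0],[n,n],[0,n]]); W=[[ctr[0]+(a/n*2-1)*half,ctr[1]+(b/n*2-1)*half,z] for a,b in P]
    return cv2.warpPerspective(im,cv2.getPerspectiveTransform(np.float32([w2p(c,w) for w in W]),P),(n,n),flags=cv2.INTER_CUBIC)
def dark(im,c,ctr,r0,r1,w=8):
    g=cv2.cvtColor(rect(im,c,ctr),cv2.COLOR_BGR2GRAY).astype(np.float32)
    th=np.radians(np.arange(0,360,.25)); rr=np.linspace(r0,r1,12)
    mx=(220+2000*np.outer(rr,np.cos(th))).astype(np.float32); my=(220+2000*np.outer(rr,np.sin(th))).astype(np.float32)
    s=cv2.remap(g,mx,my,cv2.INTER_LINEAR).mean(0); s=s-np.median(s)
    k=int(np.argmin(s)); i=np.arange(k-w*4,k+w*4+1); v=np.clip(-s[i%1440]-0.25*-s[k],0,None)
    return (i@v/v.sum())*.25%360, s[k]
def center(im,c,g):
    r=rect(im,c,g); m=((r.min(2)>140)*255).astype(np.uint8); m=cv2.morphologyEx(m,cv2.MORPH_CLOSE,np.ones((9,9)))
    k=max(cv2.findContours(m,cv2.RETR_EXTERNAL,cv2.CHAIN_APPROX_NONE)[0],key=cv2.contourArea)
    e=cv2.fitEllipse(cv2.convexHull(k)); return np.array(g[:2])+(np.array(e[0])-220)/2000, np.array(e[1])/2
E
python3 - <<'E'
from h import *
for c in("top","scene"):
    im=cv2.imread(f"pics/{c}0.png"); ctr,ax=center(im,c,(.55,-.238)); print(c,ctr.round(4),ax.round(1))
    print("target",dark(im,c,ctr,.082,.097),"index",dark(im,c,ctr,.046,.068) )
    g=rect(im,c,ctr); cv2.imwrite(f"pics/r_{c}.png",g)
cv2.imwrite("pics/r.png",np.hstack([cv2.resize(cv2.imread(f"pics/r_{c}.png"),(400,400)) for c in("top","scene")]))
d=np.load("top0.npy"); print(d[226,470],d[237,324],d[199,469])
E
```

```text
top [ 0.5455 -0.2328] [197.5 199.9]
target (np.float64(233.4900749893544), np.float32(-159.3662)) index (np.float64(181.8062364338731), np.float32(-144.41582))Traceback (most recent call last):
  File "<stdin>", line 3, in <module>
  File "h.py", line 22, in center
    e=cv2.fitEllipse(cv2.convexHull(k)); return np.array(g[:2])+(np.array(e[0])-220)/2000, np.array(e[1])/2
cv2.error: OpenCV(4.12.0) /io/opencv/modules/imgproc/src/shapedescr.cpp:361: error: (-201:Incorrect size of input array) There should be at least 5 points to fit the ellipse in function 'fitEllipseNoDirect'
```

Run:
```python
from h import *
im=cv2.imread("pics/top0.png"); ctr=(.5455,-.2328); a=rect(im,"top",ctr)
s=cv2.imread("pics/scene0.png"); b=rect(s,"scene",ctr)
for g in(a,b):
    for r in(200,143): cv2.circle(g,(220,220),r,(0,0,255),1)
    cv2.circle(g,(220,220),3,(0,255,0),1)
cv2.imwrite("pics/r.png",cv2.resize(np.hstack([a,b]),(800,400)))
print(dark(s,"scene",ctr,.082,.097),dark(s,"scene",ctr,.046,.068))
```

```text
(np.float64(234.07914208257617), np.float32(-191.35776)) (np.float64(182.57958149984142), np.float32(-175.79823))
```

View pics/r.png

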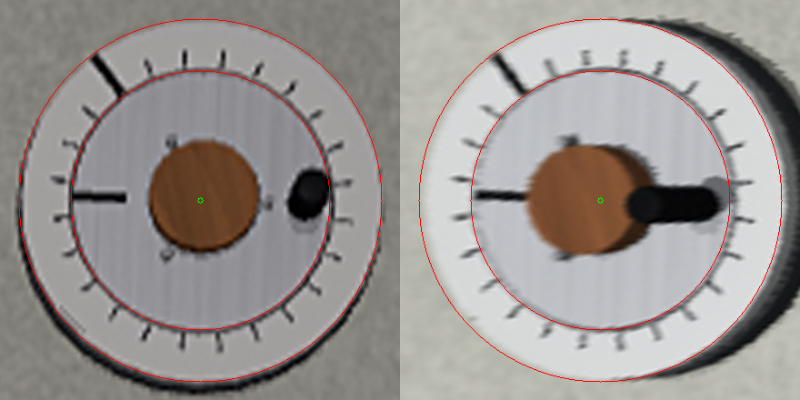

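The rectified views agree on centre (0.5455,-0.2328), index mark 182°, target 233.7° and post 2°, so the dial needs about +51.6° CCW. Now I'll plan the approach.

```bash
cat >> h.py <<'E'
def plan(wps,grip=1,start=None):
    """wps: (x,y,z,heading_deg,nrows); heading = world angle of tool x (tool down). Prints rows; returns end."""
    if start is None:
        o=env.get_obs(); import scipy.spatial.transform as T
        R=T.Rotation.from_rotvec(o["tool_rot"]).as_matrix(); start=[*o["position"],np.degrees(np.arctan2(R[1,0],R[0,0]))]
    cur=np.array(start,float); rows=[]
    for *w,n in wps:
        w=np.array(w,float); s=cur.copy(); 
        dh=(w[3]-s[3]+180)%360-180
        for k in range(1,n+1):
            g=s+(w-s)*k/n; g[3]=s[3]+dh*k/n; d=g[:3]-cur[:3]; h=np.radians(cur[3])
            x=np.array([np.cos(h),np.sin(h),0]); y=np.array([np.sin(h),-np.cos(h),0])
            r=np.round([d@x/.3,d@y/.3,-d[2]/.3,-(g[3]-cur[3])/90],3)
            cur[:3]+=.3*(r[0]*x+r[1]*y)-[0,0,.3*r[2]]; cur[3]-=90*r[3]; rows.append([grip,*r.tolist()])
    for i in range(0,len(rows),12): print(str(rows[i:i+12]).replace(" ",""))
    print("end",cur.round(4).tolist()); return cur
E
python3 - <<'E'
from h import *
c=plan([(.5,.1,.231,120,15),(.603,-.275,.231,92,12)])
c=plan([(.603,-.275,.043,92,9)],start=c)
E
```

```text
[[1,-0.098,-0.071,0.0,0.031],[1,-0.102,-0.067,0.0,0.03],[1,-0.104,-0.061,0.0,0.031],[1,-0.108,-0.057,0.0,0.031],[1,-0.11,-0.051,0.0,0.03],[1,-0.112,-0.045,0.0,0.031],[1,-0.115,-0.041,0.0,0.031],[1,-0.116,-0.035,0.001,0.03],[1,-0.118,-0.029,-0.0,0.031],[1,-0.119,-0.023,-0.0,0.031],[1,-0.12,-0.018,-0.0,0.03],[1,-0.12,-0.012,-0.0,0.031]]
[[1,-0.122,-0.006,-0.0,0.031],[1,-0.121,0.0,-0.0,0.03],[1,-0.121,0.006,0.0,0.031],[1,-0.105,-0.027,0.0,0.026],[1,-0.105,-0.023,0.0,0.026],[1,-0.107,-0.019,0.0,0.026],[1,-0.107,-0.014,0.0,0.026],[1,-0.107,-0.01,0.0,0.026],[1,-0.108,-0.006,0.0,0.026],[1,-0.108,-0.001,0.0,0.025],[1,-0.108,0.003,0.0,0.026],[1,-0.108,0.008,0.0,0.026]]
[[1,-0.107,0.012,0.0,0.026],[1,-0.107,0.016,0.0,0.026],[1,-0.106,0.021,0.0,0.026]]
end [0.6031, -0.2749, 0.231, 92.0001]
[[1,-0.0,-0.0,0.07,0.0],[1,-0.0,-0.0,0.069,0.0],[1,-0.0,-0.0,0.07,0.0],[1,-0.0,-0.0,0.07,0.0],[1,-0.0,-0.0,0.069,0.0],[1,-0.0,-0.0,0.07,0.0],[1,-0.0,-0.0,0.069,0.0],[1,-0.0,-0.0,0.07,0.0],[1,-0.0,-0.0,0.07,0.0]]
end [0.6031, -0.2749, 0.0429, 92.0001]
```

{"fn": "apply_moves", "kwargs": {
  "targets": [
    [1,-0.098,-0.071,0.0,0.031],
    [1,-0.102,-0.067,0.0,0.03],
    [1,-0.104,-0.061,0.0,0.031],
    [1,-0.108,-0.057,0.0,0.031],
    [1,-0.11,-0.051,0.0,0.03],
    [1,-0.112,-0.045,0.0,0.031],
    [1,-0.115,-0.041,0.0,0.031],
    [1,-0.116,-0.035,0.0,0.03],
    [1,-0.118,-0.029,0.0,0.031],
    [1,-0.119,-0.023,0.0,0.031],
    [1,-0.12,-0.018,0.0,0.03],
    [1,-0.12,-0.012,0.0,0.031]
  ]
}}

```text
time: 2.1
position: [0.4374, 0.1874, 0.2316]
tool_rot: [1.374, 2.825, 0.001]
contact_force: [0.0, 0.4, 0.4]
finger_gap: -0.0
gripper_force: 0.0
```

{"fn": "apply_moves", "kwargs": {
  "targets": [
    [1,-0.122,-0.006,0.0,0.031],
    [1,-0.121,0.0,0.0,0.03],
    [1,-0.121,0.006,0.0,0.031],
    [1,-0.105,-0.027,0.0,0.026],
    [1,-0.105,-0.023,0.0,0.026],
    [1,-0.107,-0.019,0.0,0.026],
    [1,-0.107,-0.014,0.0,0.026],
    [1,-0.107,-0.01,0.0,0.026],
    [1,-0.108,-0.006,0.0,0.026],
    [1,-0.108,-0.001,0.0,0.025],
    [1,-0.108,0.003,0.0,0.026],
    [1,-0.108,0.008,0.0,0.026]
  ]
}}

```text
time: 3.1
position: [0.5775, -0.1829, 0.2313]
tool_rot: [2.043, 2.387, 0.0]
contact_force: [0.9, 0.5, -0.4]
finger_gap: 0.006
gripper_force: 0.0
```

{"fn": "apply_moves", "kwargs": {
  "targets": [
    [1,-0.107,0.012,0.0,0.026],
    [1,-0.107,0.016,0.0,0.026],
    [1,-0.106,0.021,0.0,0.026],
    [1,0,0,0,0],
    [1,0,0,0,0]
  ]
}}

```text
time: 3.52
position: [0.6032, -0.2769, 0.2306]
tool_rot: [-2.185, -2.257, 0.0]
contact_force: [0.4, 0.0, -0.1]
finger_gap: 0.001
gripper_force: 0.0
```

{"fn": "apply_moves", "kwargs": {
  "targets": [
    [1,0,0,0.07,0],
    [1,0,0,0.07,0],
    [1,0,0,0.07,0],
    [1,0,0,0.07,0],
    [1,0,0,0.07,0],
    [1,0,0,0.07,0],
    [1,0,0,0.07,0],
    [1,0,0,0.07,0],
    [1,0,0,0.064,0],
    [1,0,0,0,0]
  ]
}}

```text
time: 4.35
position: [0.5999, -0.2717, 0.0402]
tool_rot: [-2.175, -2.255, 0.003]
contact_force: [-0.6, -0.1, 0.6]
finger_gap: -0.003
gripper_force: 0.0
```

```bash
cat >> h.py <<'E'
C=np.array([.5455,-.2328])
def arc(phi,off,z=.043,n=1):
    a=np.radians(phi); t=np.array([-np.sin(a),np.cos(a)])
    return (*(C+.056*np.array([np.cos(a),np.sin(a)])-off*t),z,phi+90,n)
E
python3 - <<'E'
from h import *
o=env.get_obs(); print(o["position"],o["contact_force"])
c=plan([arc(2,.026,n=6)]+[arc(p,.026,n=2) for p in range(6,43,4)])
E
```

```text
[ 0.59988839 -0.27173878  0.04017419] [-0.63283133 -0.14807332  0.6174478 ]
[[1,0.008,0.002,-0.002,0.0],[1,0.008,0.001,-0.001,0.0],[1,0.009,0.002,-0.002,0.0],[1,0.008,0.002,-0.001,0.001],[1,0.008,0.001,-0.002,-0.0],[1,0.008,0.002,-0.001,-0.0],[1,0.007,0.003,-0.0,-0.022],[1,0.007,0.003,-0.0,-0.022],[1,0.006,0.003,-0.0,-0.022],[1,0.007,0.003,-0.0,-0.023],[1,0.006,0.003,-0.0,-0.022],[1,0.007,0.002,-0.0,-0.022]]
[[1,0.007,0.003,-0.0,-0.022],[1,0.006,0.003,-0.0,-0.023],[1,0.007,0.003,-0.0,-0.022],[1,0.006,0.003,-0.0,-0.022],[1,0.007,0.003,-0.0,-0.022],[1,0.006,0.003,-0.0,-0.023],[1,0.007,0.003,-0.0,-0.022],[1,0.006,0.003,-0.0,-0.022],[1,0.007,0.003,-0.0,-0.022],[1,0.006,0.003,-0.0,-0.023],[1,0.007,0.003,-0.0,-0.022],[1,0.007,0.002,-0.0,-0.022]]
[[1,0.006,0.003,-0.0,-0.022],[1,0.007,0.003,-0.0,-0.022]]
end [0.6044, -0.2146, 0.0429, 131.9579]
```

{"fn": "apply_moves", "kwargs": {
  "targets": [
    [1,0.008,0.002,-0.002,0],
    [1,0.008,0.001,-0.001,0],
    [1,0.009,0.002,-0.002,0],
    [1,0.008,0.002,-0.001,0],
    [1,0.008,0.001,-0.002,0],
    [1,0.008,0.002,-0.001,0],
    [1,0.007,0.003,0,-0.022],
    [1,0.007,0.003,0,-0.022],
    [1,0.006,0.003,0,-0.022],
    [1,0.007,0.003,0,-0.023],
    [1,0.006,0.003,0,-0.022],
    [1,0.007,0.002,0,-0.022]
  ]
}}

```text
time: 5.35
position: [0.6097, -0.2484, 0.0473]
tool_rot: [1.931, 2.475, -0.001]
contact_force: [1.3, -2.5, -0.9]
finger_gap: 0.001
gripper_force: 1.3
```

{"fn": "apply_moves", "kwargs": {
  "targets": [
    [1,0.007,0.003,0,-0.022],
    [1,0.006,0.003,0,-0.023],
    [1,0.007,0.003,0,-0.022],
    [1,0.006,0.003,0,-0.022],
    [1,0.007,0.003,0,-0.022],
    [1,0.006,0.003,0,-0.023],
    [1,0.007,0.003,0,-0.022],
    [1,0.006,0.003,0,-0.022]
  ]
}}

```text
time: 6.02
position: [0.6115, -0.2314, 0.0474]
tool_rot: [1.567, 2.719, -0.001]
contact_force: [1.1, -2.5, -1.4]
finger_gap: -0.002
gripper_force: 1.3
```

```bash
cat >> h.py <<'E'
def look(name,view=True):
    out=[]
    for c in("top","scene"):
        im,_=env.camera(c); print(c,"target",dark(im,c,C,.082,.097),"index",dark(im,c,C,.048,.068)); out.append(cv2.resize(rect(im,c,C),(400,400)))
    if view: cv2.imwrite(f"pics/{name}.png",np.hstack(out))
    o=env.get_obs(); print(o["time"],o["position"].round(4),o["contact_force"].round(2))
E
python3 -c "
from h import *
look('p1')"
```

```text
top target (np.float64(352.34298738661005), np.float32(-93.89302)) index (np.float64(199.98051918288556), np.float32(-84.63855))
scene target (np.float64(158.88634679099022), np.float32(-133.76807)) index (np.float64(196.2281331349098), np.float32(-94.09884))
6.1167 [ 0.6114 -0.2309  0.0473] [ 1.15 -2.43 -1.35]
```

View pics/p1.png

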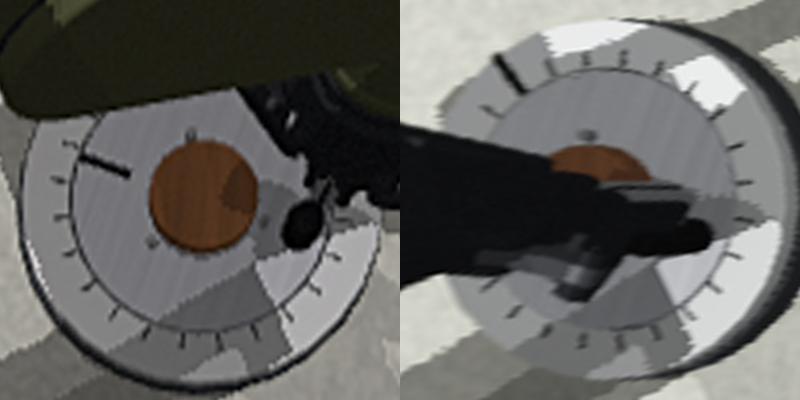

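Contact is good: the index mark is now at about 200° and the push force is about 3 N. The finger offset is about 20.5 mm, so I'm replanning with that.

Run:
```python
from h import *
c=plan([arc(p,.0205,z=.045,n=2) for p in range(24,47,4)]+[arc(46,.0205,z=.045)])
```

```text
[[1,0.008,-0.007,0.004,0.033],[1,0.008,-0.008,0.004,0.034],[1,0.007,0.002,-0.0,-0.022],[1,0.007,0.002,-0.0,-0.023],[1,0.006,0.002,-0.0,-0.022],[1,0.007,0.003,-0.0,-0.022],[1,0.006,0.002,-0.0,-0.022],[1,0.007,0.002,-0.0,-0.023],[1,0.006,0.002,-0.0,-0.022],[1,0.007,0.003,-0.0,-0.022],[1,0.007,0.002,-0.0,-0.022],[1,0.006,0.002,-0.0,-0.022]]
[[1,0.007,0.003,-0.0,-0.023]]
end [0.5991, -0.2066, 0.0449, 136.0275]
```

{"fn": "apply_moves", "kwargs": {
  "targets": [
    [1,0.008,-0.007,0.004,0.033],
    [1,0.008,-0.008,0.004,0.034],
    [1,0.007,0.002,0,-0.022],
    [1,0.007,0.002,0,-0.023],
    [1,0.006,0.002,0,-0.022],
    [1,0.007,0.003,0,-0.022],
    [1,0.006,0.002,0,-0.022],
    [1,0.007,0.002,0,-0.023],
    [1,0.006,0.002,0,-0.022],
    [1,0.007,0.003,0,-0.022],
    [1,0.007,0.002,0,-0.022],
    [1,0.006,0.002,0,-0.022]
  ]
}}

```text
time: 7.12
position: [0.6006, -0.2091, 0.0454]
tool_rot: [1.227, 2.888, -0.0]
contact_force: [2.3, -2.2, 0.9]
finger_gap: 0.001
gripper_force: 1.3
```

{"fn": "apply_moves", "kwargs": {
  "targets": [
    [1,0.007,0.003,0,-0.023],
    [1,0,0,0,0]
  ]
}}

```text
time: 7.28
position: [0.5992, -0.2065, 0.0453]
tool_rot: [1.176, 2.911, 0.0]
contact_force: [1.0, -0.1, 2.3]
finger_gap: 0.001
gripper_force: 1.0
```

```bash
python3 -c "
from h import *
look('p2')"
```

```text
top target (np.float64(21.138781732584167), np.float32(-24.323202)) index (np.float64(8.361985286901458), np.float32(-20.290363))
scene target (np.float64(170.25199997757784), np.float32(-130.31335)) index (np.float64(127.36185850864052), np.float32(-99.809))
7.3833 [ 0.5991 -0.2066  0.0451] [ 2.03 -0.04  2.1 ]
```

View pics/p2.png

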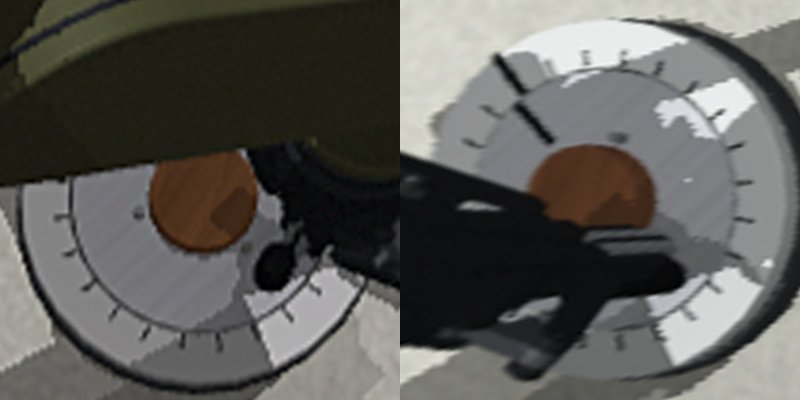

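The scene view shows the index mark from about (516,102) to (551,142), close to the target line at (497,57) to (523,93). I'll limit the angle search to that sector.

```bash
cat >> h.py <<'E'
def prof(im,c,r0,r1,lo=215,hi=250):
    g=cv2.cvtColor(rect(im,c,C),cv2.COLOR_BGR2GRAY).astype(np.float32)
    th=np.radians(np.arange(lo,hi,.25)); out=[]
    for r in np.arange(r0,r1,.002):
        s=cv2.remap(g,(220+2000*r*np.cos(th))[None].astype(np.float32),(220+2000*r*np.sin(th))[None].astype(np.float32),1)[0]
        v=np.clip(s.min()+40-s,0,None); out.append((v@np.degrees(th))/v.sum())
    return np.median(out),np.std(out)
def sc(c="scene"):
    im,_=env.camera(c); return im,prof(im,c,.076,.096),prof(im,c,.048,.069)
E
python3 - <<'E'
from h import *
im,t,i=sc(); print(t,i)
E
```

```text
(np.float64(234.12380377886544), np.float64(0.07504341532014253)) (np.float64(229.3804122625903), np.float64(0.24237887066356778))
```

Run:
```python
from h import *
c=plan([arc(48.3,.0205,z=.045,n=2),arc(50.5,.0205,z=.045,n=2)],start=arc(46,.0205,z=.045)[:4])
```

```text
[[1,0.004,0.001,-0.0,-0.013],[1,0.004,0.002,-0.0,-0.013],[1,0.003,0.001,-0.0,-0.012],[1,0.004,0.001,-0.0,-0.012]]
end [0.5968, -0.2026, 0.045, 140.5]
```

{"fn": "apply_moves", "kwargs": {
  "targets": [
    [1,0.004,0.001,0,-0.013],
    [1,0.004,0.002,0,-0.013],
    [1,0.003,0.001,0,-0.012],
    [1,0.004,0.001,0,-0.012],
    [1,0,0,0,0],
    [1,0,0,0,0]
  ]
}}

```text
time: 7.93
position: [0.5955, -0.2018, 0.0442]
tool_rot: [-1.061, -2.956, -0.0]
contact_force: [2.2, -0.7, 1.8]
finger_gap: -0.003
gripper_force: 1.0
```

Run:
```python
from h import *
im,t,i=sc(); print(t,i); o=env.get_obs(); print(o["position"],o["contact_force"])
```

```text
(np.float64(234.1516755365349), np.float64(0.06394571538215871)) (np.float64(235.4409478548351), np.float64(0.18919801539222608))
[ 0.59548352 -0.20179176  0.04421679] [ 1.96678474 -0.48972806  1.23174659]
```

Now 1.3° past the line (1.6 mm, inside tolerance). I'll back off and lift, then check from both cameras.

{"fn": "apply_moves", "kwargs": {
  "targets": [
    [1,-0.01,0,0,0],
    [1,-0.02,0,0,0],
    [1,-0.03,0.01,0,0],
    [1,-0.03,0.01,-0.03,0],
    [1,0,0,-0.08,0],
    [1,0,0,-0.1,0],
    [1,0,0,-0.1,0],
    [1,0,0,-0.1,0],
    [1,0,0,-0.1,0],
    [1,0,0,0,0]
  ]
}}

```text
time: 8.82
position: [0.6246, -0.2164, 0.2045]
tool_rot: [1.058, 2.946, -0.001]
contact_force: [0.9, -0.7, 1.3]
finger_gap: -0.002
gripper_force: 0.0
```

Run:
```python
from h import *
im,t,i=sc(); print(t,i)
o=env.get_obs(); print(o["position"],o["contact_force"],o["joint_positions"])
# go clear: over the button
c=plan([(.517,-.05,.16,112,7),(.517,.066,.12,100,5)])
```

```text
(np.float64(234.17199086512628), np.float64(0.1032610969917227)) (np.float64(235.46971161065017), np.float64(0.1847878949551386))
[ 0.62339874 -0.21594985  0.20164867] [ 0.00662994 -0.00210269 -0.41011245] [-3.97476104e-01  4.41138491e-01  1.36668921e+00 -4.59207373e-06
  1.32555736e+00 -1.27889191e+00]
[[1,0.089,0.029,0.02,0.045],[1,0.092,0.022,0.02,0.045],[1,0.092,0.016,0.019,0.046],[1,0.093,0.009,0.02,0.045],[1,0.094,0.003,0.02,0.045],[1,0.094,-0.004,0.02,0.045],[1,0.093,-0.011,0.02,0.046],[1,0.072,0.029,0.027,0.027],[1,0.073,0.026,0.026,0.026],[1,0.074,0.023,0.027,0.027],[1,0.074,0.019,0.027,0.026],[1,0.076,0.017,0.026,0.027]]
end [0.5171, 0.066, 0.12, 100.0009]
```

{"fn": "apply_moves", "kwargs": {
  "targets": [
    [1,0.089,0.029,0.02,0.045],
    [1,0.092,0.022,0.02,0.045],
    [1,0.092,0.016,0.019,0.046],
    [1,0.093,0.009,0.02,0.045],
    [1,0.094,0.003,0.02,0.045],
    [1,0.094,-0.004,0.02,0.045],
    [1,0.093,-0.011,0.02,0.046],
    [1,0.072,0.029,0.027,0.027],
    [1,0.073,0.026,0.026,0.026],
    [1,0.074,0.023,0.027,0.027],
    [1,0.074,0.019,0.027,0.026],
    [1,0.076,0.017,0.026,0.027]
  ]
}}

```text
time: 9.87
position: [0.513, 0.0682, 0.1141]
tool_rot: [-2.021, -2.403, 0.003]
contact_force: [-0.7, -1.1, 0.2]
finger_gap: -0.001
gripper_force: 0.0
```

{"fn": "apply_moves", "kwargs": {
  "targets": [
    [1,0,0,0,0],
    [1,0,0,0,0],
    [1,0,0,0,0]
  ]
}}

```text
time: 10.12
position: [0.5137, 0.067, 0.115]
tool_rot: [-2.017, -2.407, 0.003]
contact_force: [-0.4, -0.1, -0.3]
finger_gap: -0.002
gripper_force: 0.0
```

Run:
```python
from h import *
for c in("scene","top"):
    im,t,i=sc(c); print(c,t,i)
    if c=="scene": cv2.imwrite("pics/s3.png",im); a=im
    else: b=rect(im,c,C)
cv2.imwrite("pics/p3.png",np.hstack([cv2.resize(a[120:420,60:460],(400,300)),cv2.resize(b,(300,300))]))
o=env.get_obs(); print(o["position"],o["contact_force"])
```

```text
scene (np.float64(234.1693687133139), np.float64(0.08861169530553387)) (np.float64(235.57429063179114), np.float64(0.2547510051371258))
top (np.float64(233.57938144838172), np.float64(0.10187547558621436)) (np.float64(234.53769725822093), np.float64(0.14703617007378308))
[0.51419791 0.06651645 0.11563212] [ 0.79987497 -0.35647418  0.10980135]
```

View pics/p3.png

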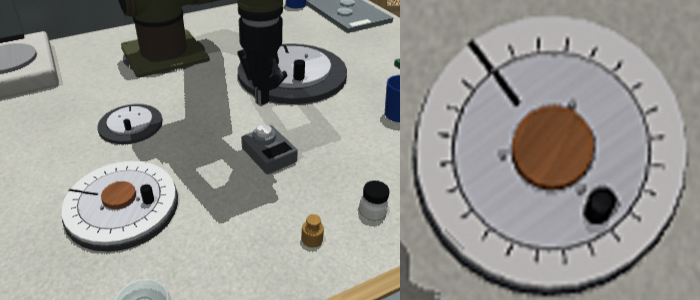

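The marks are in line from both cameras, about 1.2° or 1.5 mm apart. The specimen is seated and the finger is above the button. Next I'll press.

{"fn": "apply_moves", "kwargs": {
  "targets": [
    [1,0,0.008,0.06,0],
    [1,0,0,0.06,0],
    [1,0,0,0.04,0],
    [1,0,0,0.013,0],
    [1,0,0,0,0],
    [1,0,0,0,0]
  ]
}}

```text
time: 10.72
position: [0.5168, 0.0671, 0.0643]
tool_rot: [2.02, 2.406, 0.0]
contact_force: [-0.6, 0.0, -0.7]
finger_gap: 0.001
gripper_force: 0.0
```

{"fn": "apply_moves", "kwargs": {
  "targets": [
    [1,0,0,0.007,0],
    [1,0,0,0.007,0],
    [1,0,0,0.007,0],
    [1,0,0,0,0]
  ]
}}

```text
time: 11.05
position: [0.5164, 0.0678, 0.0576]
tool_rot: [2.019, 2.407, 0.0]
contact_force: [-0.3, -0.1, 0.0]
finger_gap: -0.001
gripper_force: 0.0
```

{"fn": "apply_moves", "kwargs": {
  "targets": [
    [1,0,0,0.007,0],
    [1,0,0,0.007,0],
    [1,0,0,0,0]
  ]
}}

```text
time: 11.3
position: [0.5167, 0.0678, 0.0534]
tool_rot: [2.019, 2.407, 0.001]
contact_force: [0.5, -0.6, 2.6]
finger_gap: -0.004
gripper_force: 1.4
```

{"fn": "apply_moves", "kwargs": {
  "targets": [
    [1,0,0,0.006,0],
    [1,0,0,0.005,0],
    [1,0,0,0,0]
  ]
}}

```text
time: 11.55
position: [0.5167, 0.0678, 0.0502]
tool_rot: [2.019, 2.406, 0.001]
contact_force: [0.4, 0.3, 5.2]
finger_gap: -0.001
gripper_force: 2.4
```

Pressed to 5.2 N. I'll push slightly further to be sure of the bottom stop, then release.

{"fn": "apply_moves", "kwargs": {
  "targets": [
    [1,0,0,0.004,0],
    [1,0,0,0.003,0],
    [1,0,0,0,0]
  ]
}}

```text
time: 11.8
position: [0.5168, 0.0678, 0.0498]
tool_rot: [2.018, 2.406, 0.002]
contact_force: [-4.1, -1.0, 17.8]
finger_gap: -0.001
gripper_force: 8.9
```

{"fn": "apply_moves", "kwargs": {
  "targets": [
    [1,0,0,-0.02,0],
    [1,0,0,-0.04,0],
    [1,0,0,-0.08,0],
    [1,0,0,-0.1,0],
    [1,0,0,-0.1,0],
    [1,0,0,0,0],
    [1,0,0,0,0],
    [1,0,0,0,0]
  ]
}}

```text
time: 12.47
position: [0.5158, 0.0677, 0.1495]
tool_rot: [-2.019, -2.406, 0.001]
contact_force: [-0.1, 0.1, -0.3]
finger_gap: -0.002
gripper_force: 0.0
```

Run:
```python
from h import *
im,t,i=sc("top"); print(t,i)
for n,z in dict(dish=0,weight=0,beaker=0,pot=0,specimen=.024).items():
    print(n,[p2w("top",r["position"],z)[:2].round(3) for r in env.landmark_of("top",n)[:1]])
print(env.get_obs()["position"],env.get_obs()["contact_force"])
```

```text
(np.float64(233.58881757794956), np.float64(0.10341520560687864)) (np.float64(234.53285355033515), np.float64(0.14968126302710721))
dish [array([ 0.772, -0.255])]
weight [array([0.766, 0.04 ])]
beaker [array([0.541, 0.396])]
pot [array([0.754, 0.172])]
specimen [array([ 0.545, -0.24 ])]
[0.51572145 0.06768985 0.14889577] [-0.50825439 -0.31878836  1.28112912]
```

```bash
python3 -c "
from station import env
print(env.finish_job())"
```

```text
the job is handed in; nothing more can be done
None
```

The job is handed in, with no verdict returned: the dial rests about 1° (1–2 mm) past the target line, the button was pressed to its stop and released, and in the last camera check the bystanders and specimen were still in place.

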